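Switch on the one microscope lamp left off

ROBOT

A 6-joint arm with a two-finger parallel gripper is mounted at the origin on the work surface. World frame = base frame: x ahead of the robot, y to its left, z up, the work surface at z = 0. Lengths are in m, angles in rad, forces in N, time in s.
With the tool pointing down it reaches from about 0.375 to 0.9 m from the base axis. Payload 3.1 kg.
Tool frame: the origin (TCP) lies midway between the tips of the shut fingers; the grasp point (between the pads) lies 19 mm behind it; z points along the fingers, y is the line along which they close (so a half turn about z gives the same grasp; the last joint's range is limited). The gripper opens to 87 mm and grips with 3 to 60 N. Pads are 19 mm wide; open, the fingers measure 117 mm over their backs; the gripper's body (75 mm by 190 mm) begins 51 mm behind the grasp point.
Start: joints at [1.101, 0.527, 1.433, -0, 1.181, -0.178], TCP at [0.18, 0.599, 0.223] pointing down, gripper open.
Joint ranges: [-3.08, 3.08], [-0.75, 2.2], [0.22, 2.44], [-1.43, 4.57], [0, 2.65], [-2.85, 2.85]. Speed limits (rad/s): [2.79, 2.79, 3.14, 3.14, 3.14, 3.14].

INTERFACE

Orientations are given as a unit quaternion [x, y, z, w].
In Python, from rig import status, imaging, order gives the robot as it stands.
- The arm moves only by the tool arm_command, never from a script. Its argument "deltas" is one flat list of numbers, 5 for each row, row after row: the opening, from -1 (shut) to 1 (fully open), so that 0 is half open, then the shift along the tool's x, y, z in m, then the turn about the tool's z in rad. In form: [gripper, tx, ty, tz, roll, gripper, tx, ty, tz, roll, ...]. A call has 1 to 12 rows; each row shifts and turns the commanded pose from where the row before left it, along the tool's axes as they then stand; what a row does not reach is not made up. A row lasts 1/8 s, in which the tool goes at most 62.5 mm and 10.7 degrees, less where a joint would pass 70% of its speed; a pose out of reach is approached as far as the arm can. A call with a gripper value outside its range is refused whole. The fingers move at their own pace and stop on an object; "newtons" is the grip in N (left out, the last holds). Time passes only in rows, so rows that do not move let the fingers close. It gives the time, the measured TCP pose, the force, the opening and the grip force at its end, in the units of the state.
- status.get_obs(): the state, without advancing time (a new reading comes with each control period).
- imaging.camera(name): name is "scene" or "top"; returns (picture, depth): 384x512x3 uint8, red, green, blue; 384x512 float32, m along the optical axis (not along the pixel's ray), 0 where there is no reading.
- imaging.camera_params(name): a dict with "intrinsics" (3x3 intrinsics, pixels), "camera_from_world" (4x4, takes a point from world to camera coordinates). Camera axes: x right, y up, looking along -z (the intrinsics and any distortion apply to the point x, -y, -z); pixel columns grow to the right and rows downward; lengths in m; the calibration is good to about 2 mm. A picture is of the moment at which its call begins. camera_params takes no time and is no camera call.
- order.hand_in(): hands the job in; it is judged then, once.
The state is a dict: "time": time; "q": joint angles; "joint_velocities": joint speeds; "joint_torque": joint torques, N m; "position": TCP position; "tool_rot": TCP orientation; "ft_force": force on the tool from outside, world axes, zero at the start; "moment": the same for the moment, N m; "grip_width": finger opening in m; "grip_force": force on a finger pad.
Only numpy, scipy, OpenCV 4.12 (cv2) and the standard library are available. Lean on these libraries where they do the work, as an engineer would, in place of code of your own. Each camera call takes 0.05 s, during which the arm holds its last target. There are 200 camera calls.

TASK

Five of the six lamp rockers on the microscope lamp controller are pressed down at their far end (on); one is still down at its near end. Take the stylus from its sloped rest and with its tip press that rocker's raised far end fully home against its stop, stopping when you feel it land (its height in the slot varies, and more than 20 N breaks it), keeping the gripper off the rockers and leaving the other five as they are. Then lay the stylus back in the groove of its rest, tip down on the foot, let go, and leave the other things on the bench where they stand.

Things in the scene. Friction and masses are not known exactly. Their poses are not given: they have to be found in the camera images.
- controller: White lamp controller box fixed to the bench, 140 (x) x 230 (y) x 45 mm high; origin at the centre of its underside, z up, x from its near long side (towards the robot) to its far long side. A row of six black rocker modules runs along its y axis across the middle of its top.
- rest: Stylus rest, fixed: black base 110 (x) x 70 (y) x 10 mm with an aluminium V-groove (90 degree V, 58 mm long, 28 mm wide outside) held up on a post, sloping 30 degrees from vertical. Origin at the centre of the base's underside, z up. The groove rises from the foot towards the rest's own -x; its open side looks up and towards +x.
- rest_foot (a point): Centre of the small foot plate (18 mm square) at the low end of the groove, where the stylus tip stands: 30 mm along the rest's +x, 16 mm above the bench.
- rest_top (a point): Where the stylus's top end lies when it is home in the rest: 160 mm up the groove's line from rest_foot (that direction is (-0.5, 0, 0.866) in the rest's frame). The groove's metal covers the line from 42 to 100 mm above the foot, so the top 60 mm of the stylus stand free.
- stylus: Loose probe, 160 mm long, about 40 g: round grey plastic handle 12 mm in diameter and 118 mm long, with a slim steel shaft (5 mm) ending in a 6 mm ball tip. Origin at the very end of the tip, z along the stylus from tip to top. Lies in the rest tip down at the start; centre of mass about 95 mm from the tip.
- stylus_top (a point): Middle of the stylus's blunt top end, 160 mm from the tip end.
- module_a: One black rocker module (all six alike), fixed on the controller at 18 mm pitch in any place of the row; 34 (x) x 17.5 (y) x 12 mm high, axes as the controller's, origin at the centre of its underside (45 mm above the bench). Two 2.75 mm side walls leave a 12 mm slot under a white rocker, 10 mm wide, 24 mm long. The rocker's pivot is clamped anywhere from 9.5 to 25.5 mm above the origin, its height not reported.
- rocker_a (a joint): Rocker of module_a, rad: -0.25 = near end (-x) down, +0.25 = far end (+x) down, each against a hard stop. Shallow V in side view, each half inclined 0.20 rad. 9 mm from the pivot, the raised half stands about 6 mm above the pivot and goes down about 4.5 mm to the stop. Stiff (about 4 N there), does not snap over, stays where it is left; other rockers may sit higher or lower.
- module_b: Another rocker module, exactly like module_a.
- rocker_b (a joint): Rocker of module_b, exactly like rocker_a.
- module_c: Another rocker module, exactly like module_a.
- rocker_c (a joint): Rocker of module_c, exactly like rocker_a.
- module_d: Another rocker module, exactly like module_a.
- rocker_d (a joint): Rocker of module_d, exactly like rocker_a.
- module_e: Another rocker module, exactly like module_a.
- rocker_e (a joint): Rocker of module_e, exactly like rocker_a.
- module_f: Another rocker module, exactly like module_a.
- rocker_f (a joint): Rocker of module_f, exactly like rocker_a.
- lens_cap: Bystander: black rubber cap, 28 mm wide, 12 mm high, on the controller's top beside the row (+y end). Origin at its underside.
- vial: Bystander: small amber jar, 26 mm wide, 45 mm high, next to the rest. Origin at its underside.
- pencil: Bystander: wooden pencil, 170 mm long, lying between rest and controller.
- slide_box: Bystander: dark wooden slide box 90 x 75 x 32 mm. Origin at its underside.
- jar: Bystander: clear jar, 52 mm wide, 65 mm high. Origin at its underside.
- dish: Bystander: shallow glass dish, 90 mm wide, 16 mm high. Origin at its underside.
There are look-alikes about, which are no part of the job. What is shaped like the rest but orange is not meant.

How it is judged:
By the outcome, as a careful person would: the job done as asked, in the order asked, and still so for the second after the job is handed in, with the robot touching nothing.
It also fails if it takes over 48 s, if anything falls off the work surface, if the arm or the gripper's body presses on something with over 40 N, if the wrist force passes 120 N, or if a joint passes its speed limit or range.

## Working session

There is one attempt and no reset: what is moved stays moved. The work goes in short steps, Python scripts to look and compute and a tool call to move; the robot and the scene stay as the last step left them, time stands still between calls to the robot, and variables do not carry over. Pictures are saved under pics/ and viewed, at most 10 in all, crops included, and the job is handed in when it is done.

Besides the shell and the picture viewer there is one more tool, called after "Emit:" by a JSON object that holds its "method" and its "body", one argument or row to a line. arm_command: Moves the arm, as the interface text tells. Its arguments: {"type":"object","properties":{"deltas":{"type":"array"},"newtons":{"type":"number"}},"required":["deltas"]}

```bash
ls; mkdir -p pics; cat > h.py <<'E'
import numpy as np, cv2
from rig import status, imaging, order
def save(name,fn):
    p,d=imaging.camera(name); np.savez('pics/'+fn,p=p,d=d); cv2.imwrite(f'pics/{fn}.png',p[:,:,::-1]); return p,d
def world(name,u,v,d):
    c=imaging.camera_params(name); K=np.array(c['intrinsics']); T=np.linalg.inv(np.array(c['camera_from_world']))
    x=(u-K[0,2])/K[0,0]*d; y=(v-K[1,2])/K[1,1]*d
    P=np.stack([x,-y,-np.asarray(d),np.ones_like(x)],-1)
    return (P@T.T)[...,:3]
def plane(name,u,v,z):
    a=world(name,np.float64(u),np.float64(v),np.float64(0.)); b=world(name,np.float64(u),np.float64(v),np.float64(1.))
    return a+(b-a)*(z-a[2])/(b[2]-a[2])
def proj(name,P):
    c=imaging.camera_params(name); K=np.array(c['intrinsics']); q=np.array(c['camera_from_world'])@np.append(P,1)
    w=K@np.array([q[0],-q[1],-q[2]]); return w[:2]/w[2]
E
python3 - <<'E'
from h import *
p1,_=save('scene','s0'); p2,_=save('top','t0')
for n in('scene','top'):
    c=imaging.camera_params(n);print(n,{k:np.round(v,3).tolist() if not isinstance(v,str) else v for k,v in c.items()})
o=status.get_obs();print({k:np.round(v,3).tolist() for k,v in o.items()})
E
```

```text
pics
scene {'intrinsics': [[355.536, 0.0, 255.3], [0.0, 355.536, 196.222], [0.0, 0.0, 1.0]], 'camera_from_world': [[0.755, 0.656, 0.01, -0.458], [-0.504, 0.569, 0.65, 0.169], [0.42, -0.496, 0.76, -1.28], [0.0, 0.0, 0.0, 1.0]]}
top {'intrinsics': [[499.621, 0.0, 259.86], [0.0, 499.621, 193.309], [0.0, 0.0, 1.0]], 'camera_from_world': [[0.011, -0.999, 0.036, 0.006], [0.993, 0.015, 0.114, -0.574], [-0.114, 0.034, 0.993, -1.107], [0.0, 0.0, 0.0, 1.0]]}
{'time': 0.1, 'q': [1.1, 0.528, 1.434, -0.0, 1.181, -0.178], 'joint_velocities': [-0.0, -0.001, -0.005, 0.0, 0.001, 0.003], 'joint_torque': [-0.0, -44.099, -17.715, 0.064, 0.053, -0.0], 'position': [0.179, 0.598, 0.222], 'tool_rot': [0.145, 0.989, -0.001, -0.0], 'ft_force': [0.178, -0.408, 0.25], 'moment': [-0.016, -0.04, -0.016], 'grip_force': 0.0, 'grip_width': 0.087}
```

View pics/s0.png

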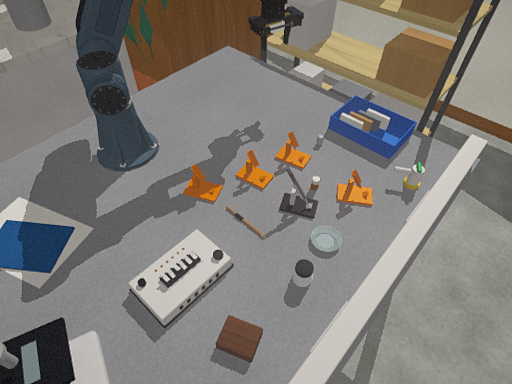

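View pics/t0.png

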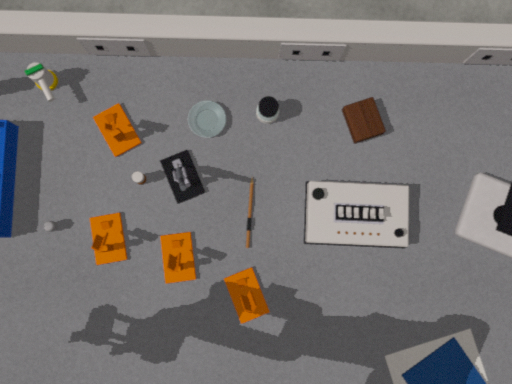

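Scene view: a black rest at (298,205) and the controller at (182,275). Top view: the rest at (182,176) and the controller at (357,214). There are four orange look-alike rests at top (117,128), (108,238), (178,257) and (247,294). The rest meant is the only black one, at top (182,176). I'll confirm it in one enlarged crop and measure at the same time.

```bash
python3 - <<'E'
from h import *
s=np.load('pics/s0.npz');t=np.load('pics/t0.npz')
def crop(a,u,v,w,h): return cv2.resize(a['p'][v:v+h,u:u+w,::-1],(400,300),interpolation=cv2.INTER_CUBIC)
im=np.vstack([np.hstack([crop(t,327,191,64,48),crop(s,150,243,64,48)]),np.hstack([crop(t,142,146,80,60),crop(s,264,160,80,60)])])
cv2.imwrite('pics/crop0.png',im)
U,V=np.meshgrid(np.arange(512.),np.arange(384.))
W=world('top',U,V,t['d']); p=t['p'].astype(int)
# controller
m=((p.min(2)>150)&(U>295)&(U<420)&(V>170)&(V<260)&(W[...,2]>.03)).astype(np.uint8)
m=cv2.morphologyEx(m,cv2.MORPH_CLOSE,np.ones((21,21)))
print('ctrl z',np.median(W[...,2][(m>0)]))
c=max(cv2.findContours(m,0,2)[0],key=cv2.contourArea)[:,0]
P=np.array([plane('top',a,b,.045)[:2] for a,b in c],np.float32)
print('ctrl rect',cv2.minAreaRect(P),cv2.boundingRect(c))
# rest base
r=((p.max(2)<60)&(U>155)&(U<210)&(V>145)&(V<208)).astype(np.uint8)
r=cv2.morphologyEx(r,cv2.MORPH_CLOSE,np.ones((9,9)))
c=max(cv2.findContours(r,0,2)[0],key=cv2.contourArea)[:,0]
P=np.array([plane('top',a,b,.010)[:2] for a,b in c],np.float32)
print('rest rect',cv2.minAreaRect(P)); print(np.round(cv2.boxPoints(cv2.minAreaRect(P)),3).tolist())
# high points at rest
k=(W[...,2]>.03)&(U>150)&(U<215)&(V>140)&(V<210)
print(np.c_[U[k],V[k]].shape); 
idx=np.argsort(-W[...,2]*k,axis=None)[:12]
print(np.round(np.c_[U.flat[idx],V.flat[idx],W.reshape(-1,3)[idx]],3))
# rocker depth map
np.set_printoptions(linewidth=250)
print((W[203:225,330:390,2]*1000).astype(int))
E
```

```text
ctrl z 0.04514506981047195
ctrl rect ((0.5308369994163513, -0.20678561925888062), (0.22870782017707825, 0.1372784525156021), 88.15557861328125) (307, 181, 101, 65)
rest rect ((0.6143348217010498, 0.19353803992271423), (0.10879887640476227, 0.0690794438123703), 23.90974998474121)
[[0.5509999990463257, 0.2029999941587448], [0.5789999961853027, 0.14000000059604645], [0.6779999732971191, 0.18400000035762787], [0.6499999761581421, 0.24699999392032623]]
(255, 2)
[[1.980e+02 2.070e+02 4.440e-01 5.300e-02 1.164e+00]
 [1.860e+02 1.990e+02 4.440e-01 5.300e-02 1.164e+00]
 [1.810e+02 1.900e+02 4.440e-01 5.300e-02 1.164e+00]
 [1.760e+02 1.880e+02 4.440e-01 5.300e-02 1.164e+00]
 [1.840e+02 1.870e+02 4.440e-01 5.300e-02 1.164e+00]
 [2.080e+02 1.800e+02 4.440e-01 5.300e-02 1.164e+00]
 [1.920e+02 1.500e+02 4.440e-01 5.300e-02 1.164e+00]
 [1.610e+02 1.560e+02 4.440e-01 5.300e-02 1.164e+00]
 [1.670e+02 1.470e+02 4.440e-01 5.300e-02 1.164e+00]
 [1.640e+02 1.410e+02 4.440e-01 5.300e-02 1.164e+00]
 [1.560e+02 1.620e+02 4.440e-01 5.300e-02 1.164e+00]
 [2.070e+02 1.620e+02 4.440e-01 5.300e-02 1.164e+00]]
[[  43   46   42 ...   48   45   42]
 [  43   43   46 ...   42   44   45]
 [  42   48   44 ...   46   44   43]
 ...
 [1164   44   44 ...   45   45   44]
 [  43   45   46 ...   45   44   44]
 [  43   46   44 ...   44   42   43]]
```

View pics/crop0.png

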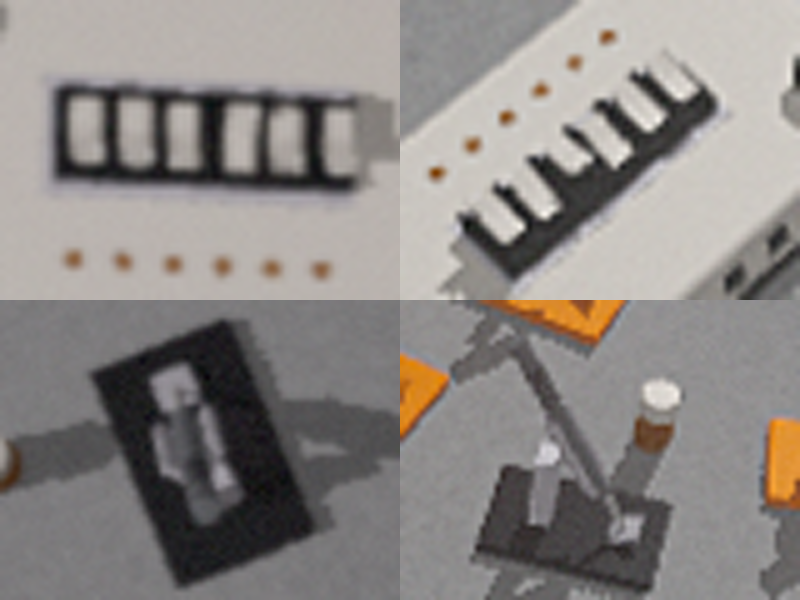

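The crop confirms the black rest, with its foot at about top (176,163) and the stylus top at about (185,189). The six rockers span top pixels u≈340–383 at v≈212. Depth will tell which one has its far end raised.

```bash
python3 - <<'E'
from h import *
np.set_printoptions(linewidth=200,suppress=True)
U,V=np.meshgrid(np.arange(512.),np.arange(384.))
C=np.array([.5308,-.2068]);a=np.radians(-1.84);R=np.array([[np.cos(a),-np.sin(a)],[np.sin(a),np.cos(a)]])
ds={n:[] for n in('top','scene')}; ps={}
for i in range(6):
    for n in ds:
        p,d=imaging.camera(n); ds[n].append(np.where(d>0,d,np.nan)); ps[n]=p.astype(int)
for n in ds:
    D=np.nanmedian(ds[n],0); np.save('pics/D_'+n,D)
    W=world(n,U,V,D); L=(W[...,:2]-C)@R; z=W[...,2]*1e3; p=ps[n]
    near=(abs(L[...,0])<.03)&(abs(L[...,1])<.065)
    w=near&(p.min(2)>120)&(z>52)
    print(n,'noise repeat',np.nanmean(np.nanstd(ds[n],0)[near])*1e3)
    dark=near&(p.max(2)<70); print(' black row xy centre mm',L[dark].mean(0)*1e3, L[dark].min(0)*1e3,L[dark].max(0)*1e3)
    k,lab=cv2.connectedComponents(w.astype(np.uint8),connectivity=4)
    for i in range(1,k):
        q=lab==i
        if q.sum()<12: continue
        A=np.c_[L[q]*1e3,z[q]]; f=np.polyfit(A[:,0],A[:,2],1)
        print(' n',q.sum(),'px',U[q].mean().round(1),V[q].mean().round(1),'xyz',A.mean(0).round(1),'slope',f[0].round(2),'x',A[:,0].min().round(1),A[:,0].max().round(1),
          'z by x',[np.round(np.median(A[(A[:,0]>=lo)&(A[:,0]<lo+5),2]),1) for lo in range(-15,15,5)],'bri',[int(p[q][(A[:,0]>=lo)&(A[:,0]<lo+5)].mean()) for lo in(-10,-5,0,5)])
# stylus: top view & scene refinement: predicted
c=np.array([.6143,.1935]);b=np.radians(23.9);dx=np.array([np.cos(b),np.sin(b)])
foot=np.append(c+.03*dx,.016)
for n in ds:
    W=world(n,U,V,np.load('pics/D_%s.npy'%n)); r=W-foot; e=np.append(-.5*dx,.866); s=r@e
    near=(s>.105)&(s<.175)&(np.linalg.norm(r-s[...,None]*e,axis=-1)<.025)
    print(n,'stylus pts',near.sum(),'offset',(r-s[...,None]*e)[near].mean(0)*1e3,'smax',s[near].max(),'foot px',proj(n,foot),'top px',proj(n,foot+.16*e))
    A=W[near];u,sv,vt=np.linalg.svd(A-A.mean(0));print(vt[0],e,A.mean(0))
E
```

```text
top noise repeat 1.8757972
 black row xy centre mm [-1.70154288  1.15019716] [-15.37059252 -53.29545145] [17.70380413 51.18261616]
 n 49 px 340.2 211.4 xyz [ 0.7 42.6 64.4] slope -0.23 x -10.0 11.0 z by x [np.float64(nan), np.float64(68.0), np.float64(64.1), np.float64(63.2), np.float64(63.4), np.float64(62.4)] bri [154, 154, 165, 167]
 n 49 px 348.1 211.4 xyz [ 1.6 24.8 63.8] slope -0.22 x -9.0 11.9 z by x [np.float64(nan), np.float64(66.9), np.float64(65.7), np.float64(63.1), np.float64(62.7), np.float64(62.3)] bri [154, 155, 164, 165]
 n 46 px 355.8 212.5 xyz [ 0.5  6.5 58.9] slope -0.25 x -10.1 10.8 z by x [np.float64(61.4), np.float64(61.2), np.float64(59.8), np.float64(57.7), np.float64(57.6), np.float64(57.1)] bri [152, 152, 159, 163]
 n 50 px 365.1 212.5 xyz [  0.4 -11.8  69.5] slope 0.37 x -9.8 10.2 z by x [np.float64(nan), np.float64(69.0), np.float64(68.8), np.float64(70.5), np.float64(73.2), np.float64(73.7)] bri [161, 164, 167, 161]
 n 45 px 372.2 212.8 xyz [  1.  -29.3  63. ] slope -0.23 x -10.6 12.0 z by x [np.float64(66.0), np.float64(66.7), np.float64(62.8), np.float
[... 1471 characters left out ...]
z [  2.9 -48.   68.4] slope -0.1 x -7.0 15.0 z by x [np.float64(nan), np.float64(72.1), np.float64(70.5), np.float64(68.7), np.float64(68.7), np.float64(67.7)] bri [178, 182, 189, 193]
top stylus pts 77 offset [2.88381154 2.52307859 2.11962322] smax 0.16106448932131434 foot px [177.14927988 163.94654602] top px [183.35769153 188.04968882]
[-0.52804247 -0.21130951  0.82250802] [-0.45712698 -0.20257079  0.866     ] [0.57995264 0.1795245  0.14061187]
scene stylus pts 72 offset [ 6.01266684 -2.09931455  2.68958231] smax 0.15868331870568972 foot px [307.49946767 204.74804235] top px [285.74978895 167.31607617]
[ 0.48125701  0.18059221 -0.85777511] [-0.45712698 -0.20257079  0.866     ] [0.58659047 0.17645706 0.13453429]
  return _methods._mean(a, axis=axis, dtype=dtype,
  ret = ret.dtype.type(ret / rcount)
```

The target is the fourth rocker from the left, at top px (365,212) and scene px (176,267). It is the only one whose far half stands high, with a slope of +0.37 against about -0.25 for the others in both views. Its raised top is at about 73.5 mm. Now I move to the stylus.

Emit:
{"method": "arm_command", "body": {
  "deltas": [1,0,0,0,-0.177,1,0,0,0,-0.177,1,0,0,0,-0.177,1,0,0,0,-0.177],
  "newtons": 60
}}

```text
time: 1.2
position: [0.1798, 0.5986, 0.2226]
tool_rot: [-0.209, 0.978, 0.0, 0.0]
ft_force: [-0.4, -0.1, -0.2]
grip_width: 0.0869
grip_force: 0.0
```

Emit:
{"method": "arm_command", "body": {
  "deltas": [0.4,-0.0164,-0.0455,0,0,0.4,-0.0164,-0.0455,0,0,0.4,-0.0164,-0.0455,0,0,0.4,-0.0164,-0.0455,0,0,0.4,-0.0164,-0.0455,0,0,0.4,-0.0164,-0.0455,0,0,0.4,-0.0164,-0.0455,0,0,0.4,-0.0164,-0.0455,0,0,0.4,-0.0164,-0.0455,0,0,0.4,-0.0164,-0.0455,0,0,0.4,-0.0164,-0.0455,0,0,0.4,-0.0164,-0.0455,0,0]
}}

```text
time: 2.7
position: [0.5816, 0.1775, 0.2227]
tool_rot: [-0.207, 0.978, 0.0, 0.0]
ft_force: [0.3, -0.7, 0.3]
grip_width: 0.061
grip_force: 0.0
```

Emit:
{"method": "arm_command", "body": {
  "deltas": [0.2,0,0,0,0,0.2,0,0,0,0]
}}

```text
time: 2.95
position: [0.5799, 0.1788, 0.2223]
tool_rot: [-0.206, 0.978, 0.0, -0.001]
ft_force: [-1.1, 0.3, 0.1]
grip_width: 0.0536
grip_force: 0.0
```

Emit:
{"method": "arm_command", "body": {
  "deltas": [0,0,0,0.03,0,0,0,0,0.03,0,0,0,0,0.03,0,0,0,0,0.018,0,0,0,0,0,0,0,0,0,0,0]
}}

```text
time: 3.7
position: [0.5812, 0.1793, 0.1156]
tool_rot: [-0.207, 0.978, -0.0, 0.001]
ft_force: [0.8, 0.8, -0.3]
grip_width: 0.0438
grip_force: 0.0
```

Emit:
{"method": "arm_command", "body": {
  "deltas": [-0.5,0,0,0,0,-0.7,0,0,0,0,-1,0,0,0,0,-1,0,0,0,0,-1,0,0,0,0,-1,0,0,0,0,-1,0,0,0,0,-1,0,0,0,0],
  "newtons": 15
}}

```text
time: 4.7
position: [0.5806, 0.1787, 0.1146]
tool_rot: [-0.207, 0.978, -0.0, 0.0]
ft_force: [0.5, -0.5, 0.7]
grip_width: 0.0115
grip_force: 15.0
```

Emit:
{"method": "arm_command", "body": {
  "deltas": [-1,0,0,0,0,-1,0,0,0,0,-1,0,0,-0.01,0,-1,0,0,-0.02,0,-1,0,0,-0.035,0,-1,0,0,-0.035,0,-1,0,0,0,0.15,-1,0,0,0,0.15,-1,0,0,0,0.149,-1,0,0,0,0],
  "newtons": 60
}}

```text
time: 5.95
position: [0.5803, 0.1789, 0.2149]
tool_rot: [0.015, 1.0, 0.0, -0.0]
ft_force: [0.5, 0.2, -1.9]
grip_width: 0.0105
grip_force: 60.0
```

Emit:
{"method": "arm_command", "body": {
  "deltas": [-1,0.0047,-0.02,0,0,-1,0.0094,-0.0399,0,0,-1,0.0094,-0.0399,0,0,-1,0.0094,-0.0399,0,0,-1,0.0094,-0.0399,0,0,-1,0.0094,-0.0399,0,0,-1,0.0094,-0.0399,0,0,-1,0.0094,-0.0399,0,0,-1,0.0094,-0.0399,0,0,-1,0.0094,-0.0399,0,0,-1,0.0047,-0.02,0,0,-1,0,0,0,0]
}}

```text
time: 7.45
position: [0.4723, -0.2189, 0.2146]
tool_rot: [0.018, 1.0, -0.0, -0.0]
ft_force: [0.6, 1.1, -0.5]
grip_width: 0.0103
grip_force: 60.0
```

```bash
python3 - <<'E'
from h import *
o=status.get_obs(); T=np.array(o['position']); print(T,o['tool_rot'],o['ft_force'],o['grip_width'])
q=o['tool_rot']; yaw=2*np.arctan2(q[1],q[0]); print(np.degrees(yaw)%360)
tip=T+np.r_[-.0668*np.array([np.cos(yaw),np.sin(yaw)]),-.0986]; print('pred tip',tip)
im=[]
for n in('top','scene'):
    p,d=save(n,n+'1'); c=proj(n,tip); print(n,c,'rocker',proj(n,[.5404,-.2192,.0735]))
    u,v=int(c[0])-40,int(c[1])-40
    im.append(cv2.resize(p[v:v+80,u:u+80,::-1],(400,400),interpolation=cv2.INTER_CUBIC)); print('crop origin',u,v)
cv2.imwrite('pics/c1.png',np.hstack(im))
E
```

```text
[ 0.47232043 -0.21886654  0.21462477] [ 1.75878435e-02  9.99845312e-01 -9.52407148e-05 -1.05325221e-04] [ 0.5611024   1.13849145 -0.50726706] 0.01033378115216198
177.98447765375087
pred tip [ 0.53907911 -0.22121591  0.11602477]
top [371.63948372 206.98886496] rocker [365.75562692 208.05006781]
crop origin 331 166
scene [174.25298341 259.73268439] rocker [177.99632129 268.25903842]
crop origin 134 219
```

View pics/c1.png

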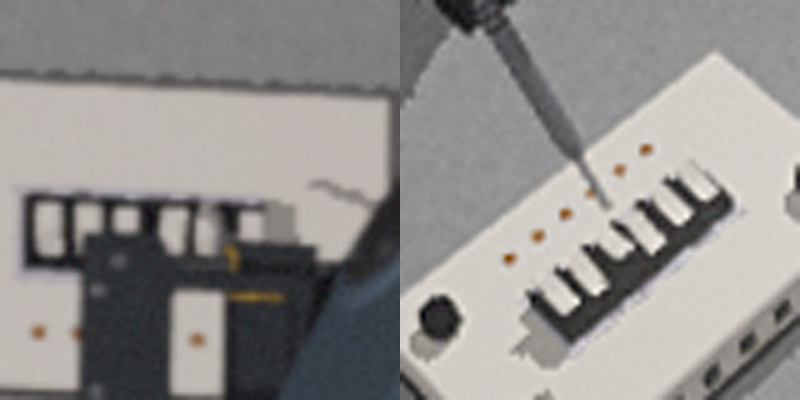

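The scene crop shows the tip at about px (175.6,260.6), close to the predicted (174.3,259.7). In the top crop the tip is near (373,207), partly under the gripper. I'll refine this with a difference mask.

```bash
python3 - <<'E'
from h import *
np.set_printoptions(linewidth=220)
for n,(u,v) in {'top':(366,198),'scene':(165,245)}.items():
    a=np.load('pics/%s0.npz'%n[0])['p'].astype(int).mean(2); b=np.load('pics/%s1.npz'%n)['p'].astype(int).mean(2)
    print(n,'cols',u,'rows',v); print((b-a)[v:v+22,u:u+20].astype(int))
for n in('top','scene'):
    t=np.array([.5391,-.2212,.116]);print(n,[np.round(proj(n,t+d)-proj(n,t),2) for d in np.eye(3)*.005])
E
```

```text
top cols 366 rows 198
[[   7    5    5    6    5    6    5    5    6    5    6    6    6    7    7    5    6    5    8    8]
 [   4    7    7    4    4    4    4    7    6    5    7    6    8    5    7    6    5    5    6    6]
 [   4    8    6    7    8    6    6    6    6    5    5    4    6    6    4    5    7    5    6    5]
 [   5    5    6    5    6    7    4    5    8    7    4    4    5    7    6    7    4    7    6    6]
 [   5    4    6    3    7    7    8    7    5    5    5    6    5    7    5    7    6    5    6    6]
 [   6    5    6    6    5    7    3    8    6    4    5    5    6    5    8    5    6    5    7    6]
 [   9    6    4    4    6    8    4    5    8    6    5    8    7    6    6    4    4    6    5    6]
 [   4    4    6    3    6    7    8    4    6    5    4    5    5    6    7    7    5    6    7    4]
 [   1    1   -2    2    9   33   32   17    8    4    1    5    5    1    7    8    4    7    3    2]
 [   3    9    3    3   18   58   48   19    7   -4   -3   10    9    4    6    7    3    4    3    6]
 [   9    5    5   -2   14   23   -6  -24  -25  
[... 2487 characters left out ...]
   9   6 -39 -55 -22  11   7   5   7   5  -8   9   3]
 [  8   5   7   7   8   5   8   7   8   0  -6  10  10   8   6   5   4   5  -1   7]
 [  9   7   3   6   6   3   5   8  10   9  11   8   9   7  10   7   5   6   2  -6]
 [  8   3   9   5   5   6   6   7   8   6   5   3   8   5   5   6   8   6   5  10]
 [  8   6   6   8   8   8   9   4   7   7   8   3   0   2   2   8   9   4  11   8]
 [  4   8   7   5   5   8   7   8   9   6  10   7   9   5   3   8   6  10   6   5]
 [  8   8   6   4   8   7   6   7   7   4   7   5   5   6   8   2   9   5   7   6]]
top [array([-0.03, -2.34]), array([-2.33, -0.03]), array([ 0.61, -0.21])]
scene [array([1.37, 1.21]), array([ 1.59, -1.36]), array([-0.34, -1.07])]
```

Emit:
{"method": "arm_command", "body": {
  "deltas": [-1,0,0,0.01,0,-1,0,0,0.014,0,-1,0,0,0.008,0,-1,0,0,0,0,-1,0,0,0,0]
}}

```text
time: 8.18
position: [0.4737, -0.2171, 0.1825]
tool_rot: [0.016, 1.0, -0.0, 0.0]
ft_force: [-0.4, -0.3, -0.5]
grip_width: 0.0106
grip_force: 60.0
```

```bash
python3 - <<'E'
from h import *
im=[]; np.set_printoptions(linewidth=220,suppress=True)
for i in range(4):
    o=status.get_obs(); print(np.round(o['position'],4),np.round(o['ft_force'],2))
    T=np.array(o['position']);q=o['tool_rot']; yaw=2*np.arctan2(q[1],q[0])
    tip=T+np.r_[-.0668*np.array([np.cos(yaw),np.sin(yaw)]),-.0986+.003]
    n=('top','scene')[i%2]; p,d=save(n,n+'2'); print(n,'tip',tip,proj(n,tip),'rk',proj(n,[.5404,-.2192,.0735]))
    if i>1:
        u,v=(345,195) if n=='top' else (155,243)
        im.append(cv2.resize(p[v:v+40,u:u+40,::-1],(400,400),interpolation=cv2.INTER_CUBIC))
cv2.imwrite('pics/c2.png',np.hstack(im))
E
```

```text
[ 0.4737 -0.2171  0.1825] [-0.39 -0.31 -0.53]
top tip [ 0.54043417 -0.21923767  0.08692516] [367.28887155 207.51393252] rk [365.75562692 208.05006781]
[ 0.4738 -0.2172  0.1827] [-1.38  0.35  0.26]
scene tip [ 0.54052307 -0.2193854   0.08713708] [177.11597193 265.59937945] rk [177.99632129 268.25903842]
[ 0.4738 -0.2173  0.1829] [ 0.37 -0.3  -0.67]
top tip [ 0.54055592 -0.219453    0.08727934] [367.42655226 207.44579733] rk [365.75562692 208.05006781]
[ 0.4737 -0.2173  0.1829] [-0.2  -0.07 -0.88]
scene tip [ 0.54051019 -0.21944149  0.08731534] [177.08379823 265.57524146] rk [177.99632129 268.25903842]
```

View pics/c2.png

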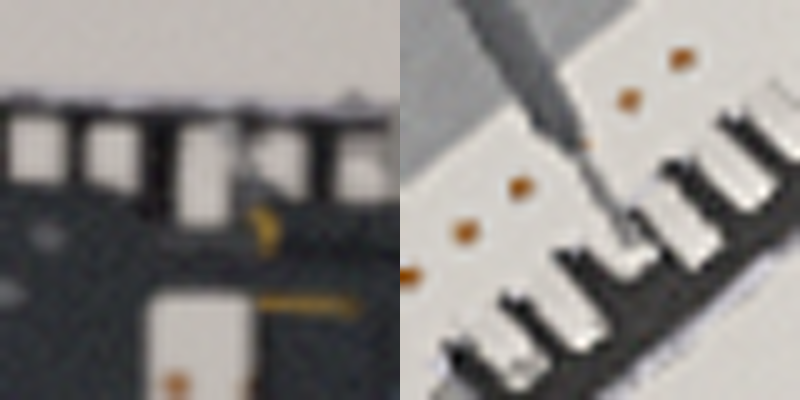

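The tip is over the fourth rocker's far half: top crop (224,124) against a rocker span of 180–240, and scene crop (632,237). Now I press, watching the force.

Emit:
{"method": "arm_command", "body": {
  "deltas": [-1,0,0,0.004,0,-1,0,0,0.003,0,-1,0,0,0.001,0,-1,0,0,0,0]
}}

```text
time: 8.88
position: [0.4734, -0.217, 0.1744]
tool_rot: [0.016, 1.0, 0.0, -0.0]
ft_force: [-0.2, -0.4, -0.2]
grip_width: 0.0103
grip_force: 60.0
```

Emit:
{"method": "arm_command", "body": {
  "deltas": [-1,0,0,0.001,0,-1,0,0,0.001,0,-1,0,0,0,0]
}}

```text
time: 9.25
position: [0.4736, -0.2172, 0.1728]
tool_rot: [0.016, 1.0, -0.0, 0.0]
ft_force: [0.5, 0.2, 1.5]
grip_width: 0.0106
grip_force: 60.0
```

Emit:
{"method": "arm_command", "body": {
  "deltas": [-1,0,0,0.001,0,-1,0,0,0,0]
}}

```text
time: 9.5
position: [0.4738, -0.2172, 0.1718]
tool_rot: [0.016, 1.0, -0.0, 0.0]
ft_force: [-1.1, 0.4, 3.1]
grip_width: 0.01
grip_force: 60.0
```

Emit:
{"method": "arm_command", "body": {
  "deltas": [-1,0,0,0.001,0,-1,0,0,0,0]
}}

```text
time: 9.75
position: [0.4739, -0.2172, 0.1707]
tool_rot: [0.016, 1.0, -0.0, 0.0]
ft_force: [0.2, -0.1, 4.1]
grip_width: 0.0102
grip_force: 59.9
```

Emit:
{"method": "arm_command", "body": {
  "deltas": [-1,0,0,0.001,0,-1,0,0,0,0]
}}

```text
time: 10.0
position: [0.4739, -0.2172, 0.1696]
tool_rot: [0.016, 1.0, -0.0, 0.0]
ft_force: [-0.1, 0.5, 2.3]
grip_width: 0.0106
grip_force: 59.9
```

Emit:
{"method": "arm_command", "body": {
  "deltas": [-1,0,0,0.001,0,-1,0,0,0,0]
}}

```text
time: 10.25
position: [0.4737, -0.2172, 0.1686]
tool_rot: [0.016, 1.0, -0.0, 0.0]
ft_force: [0.8, -0.4, 3.6]
grip_width: 0.0106
grip_force: 59.8
```

Emit:
{"method": "arm_command", "body": {
  "deltas": [-1,0,0,0.0005,0,-1,0,0,0,0]
}}

```text
time: 10.5
position: [0.4736, -0.2172, 0.1681]
tool_rot: [0.016, 1.0, -0.0, 0.0]
ft_force: [0.1, -0.4, 2.7]
grip_width: 0.0105
grip_force: 59.8
```

Emit:
{"method": "arm_command", "body": {
  "deltas": [-1,0,0,0.0005,0,-1,0,0,0,0]
}}

```text
time: 10.75
position: [0.4736, -0.2172, 0.1676]
tool_rot: [0.016, 1.0, -0.0, 0.0]
ft_force: [0.6, -0.5, 3.2]
grip_width: 0.0107
grip_force: 59.8
```

Emit:
{"method": "arm_command", "body": {
  "deltas": [-1,0,0,0.0005,0,-1,0,0,0,0]
}}

```text
time: 11.0
position: [0.4735, -0.2171, 0.167]
tool_rot: [0.016, 1.0, -0.0, 0.0]
ft_force: [1.5, -0.3, 3.1]
grip_width: 0.0105
grip_force: 59.7
```

```bash
python3 - <<'E'
from h import *
o=status.get_obs(); T=np.array(o['position']);q=o['tool_rot']; yaw=2*np.arctan2(q[1],q[0])
tip=T+np.r_[-.0668*np.array([np.cos(yaw),np.sin(yaw)]),-.0986+.003]
im=[]
for n in('top','scene'):
    p,d=save(n,n+'3'); c=proj(n,tip); u,v=(345,195) if n=='top' else (155,243); print(n,c,'in crop',(c-[u,v])*10)
    im.append(cv2.resize(p[v:v+40,u:u+40,::-1],(400,400),interpolation=cv2.INTER_CUBIC))
print(np.array(o['ft_force']))
cv2.imwrite('pics/c3.png',np.hstack(im))
E
```

```text
top [365.58273096 208.19797201] in crop [205.82730965 131.97972007]
scene [178.04583725 268.66632714] in crop [230.45837245 256.66327136]
[ 1.54366892 -0.29842831  3.14291975]
```

View pics/c3.png

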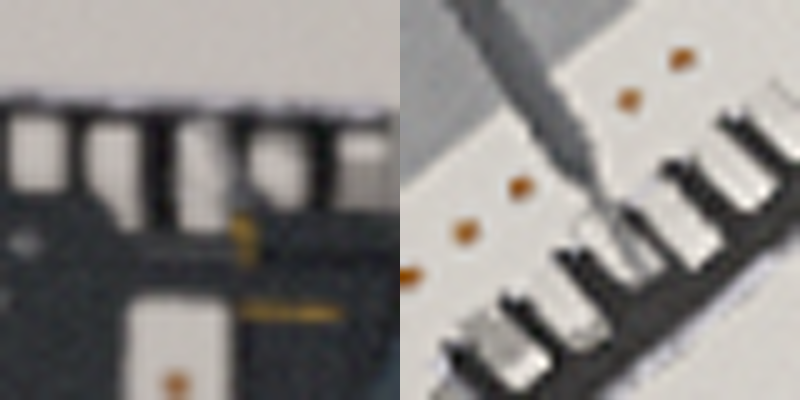

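Scene: the tip is on the fourth rocker at crop (643,278). The near end now stands up at (590,220), so it has rocked over and is nearly down. I continue in small steps until the force jumps.

Emit:
{"method": "arm_command", "body": {
  "deltas": [-1,0.0005,0,0.0005,0,-1,0,0,0,0]
}}

```text
time: 11.35
position: [0.473, -0.2171, 0.1665]
tool_rot: [0.016, 1.0, -0.0, 0.0]
ft_force: [0.5, -0.4, 2.7]
grip_width: 0.0108
grip_force: 59.7
```

Emit:
{"method": "arm_command", "body": {
  "deltas": [-1,0.0005,0,0.0005,0,-1,0,0,0,0]
}}

```text
time: 11.6
position: [0.4726, -0.2171, 0.1661]
tool_rot: [0.016, 1.0, -0.0, 0.0]
ft_force: [1.4, -0.2, 2.8]
grip_width: 0.0107
grip_force: 59.6
```

Emit:
{"method": "arm_command", "body": {
  "deltas": [-1,0.0003,0,0.0007,0,-1,0,0,0,0]
}}

```text
time: 11.85
position: [0.472, -0.217, 0.1655]
tool_rot: [0.016, 1.0, -0.0, -0.0]
ft_force: [0.9, 0.1, 4.2]
grip_width: 0.0104
grip_force: 59.6
```

Emit:
{"method": "arm_command", "body": {
  "deltas": [-1,0.0003,0,0.0007,0,-1,0,0,0,0]
}}

```text
time: 12.1
position: [0.4715, -0.217, 0.1649]
tool_rot: [0.016, 1.0, -0.0, -0.0]
ft_force: [-0.9, -0.2, 7.4]
grip_width: 0.0107
grip_force: 59.5
```

```bash
python3 - <<'E'
from h import *
import time
F=[]
U,V=np.meshgrid(np.arange(512.),np.arange(384.))
C=np.array([.5308,-.2068]);a=np.radians(-1.84);R=np.array([[np.cos(a),-np.sin(a)],[np.sin(a),np.cos(a)]])
for i in range(5):
    for n in('scene',):
        p,d=save(n,n+'4'); F.append(np.where(d>0,d,np.nan))
    o=status.get_obs(); print(np.round(o['position'],4),np.round(o['ft_force'],2),np.round(o['moment'],2))
D=np.nanmedian(F,0); W=world('scene',U,V,D); L=(W[...,:2]-C)@R*1e3; z=W[...,2]*1e3; p=p.astype(int)
# rocker 4 in depth
k=(abs(L[...,1]+12)<5)&(abs(L[...,0]-3)<15)&(z>50)&(z<80)&(p.min(2)>150)
for lo in range(-15,18,3):
    q=k&(L[...,0]>=lo)&(L[...,0]<lo+3)
    if q.any(): print(lo,q.sum(),np.round(np.median(z[q]),1))
# handle direction (stylus part z .11-.2)
T=np.array(o['position'])
k=(np.abs(W[...,1]-T[1])<.02)&(W[...,2]>.105)&(W[...,2]<.16)&(W[...,0]>.45)&(W[...,0]<.56)
A=W[k];m=np.median(A,0);A=A[np.linalg.norm(A-m,axis=1)<.04]
u,s,vt=np.linalg.svd(A-A.mean(0));e=vt[0]*np.sign(vt[0][2]);print(len(A),A.mean(0),e,'tilt',np.degrees(np.arccos(e[2])),s)
im=cv2.resize(p[190:310,110:250,::-1].astype(np.uint8),(700,600),interpolation=cv2.INTER_CUBIC); cv2.imwrite('pics/c4.png',im)
E
```

```text
[ 0.4716 -0.217   0.165 ] [-0.   -0.63  5.68] [-0.11 -0.33 -0.04]
[ 0.4716 -0.217   0.165 ] [-1.25 -0.76  6.54] [-0.06 -0.32  0.05]
[ 0.4716 -0.217   0.165 ] [-0.62 -0.87  6.35] [-0.06 -0.3   0.02]
[ 0.4716 -0.217   0.165 ] [-0.72  0.13  5.8 ] [-0.02 -0.3   0.02]
[ 0.4716 -0.217   0.165 ] [-1.   -0.77  6.46] [-0.06 -0.32 -0.03]
-9 2 73.4
-6 2 73.8
-3 3 72.8
0 2 69.6
3 2 69.1
6 1 70.0
9 1 71.3
12 3 74.4
15 1 76.4
121 [ 0.5109121  -0.219867    0.13357295] [-0.53556608  0.02164993  0.84421576] tilt 32.411991629580484 [0.20209167 0.03671721 0.01699664]
```

View pics/c4.png

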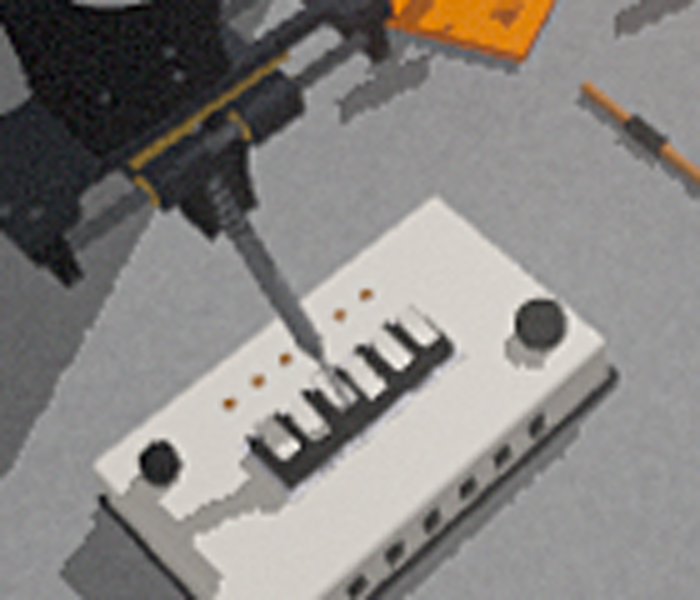

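The scene shows the rocker over, with its near end at 73.8 mm and its far half flat at 69 mm. The force jumped from 3 to 6–7 N, so it has landed. One more small nudge will confirm it, then I lift off.

Emit:
{"method": "arm_command", "body": {
  "deltas": [-1,0,0,0.0006,0,-1,0,0,0,0]
}}

```text
time: 12.6
position: [0.4713, -0.217, 0.1646]
tool_rot: [0.016, 1.0, -0.0, -0.0]
ft_force: [-1.7, 0.0, 8.7]
grip_width: 0.0107
grip_force: 59.5
```

Emit:
{"method": "arm_command", "body": {
  "deltas": [-1,0,0,-0.003,0,-1,0,0,-0.01,0,-1,0,0,-0.018,0,-1,0,0,-0.018,0,-1,0,0,0,0,-1,0,0,0,0]
}}

```text
time: 13.35
position: [0.4711, -0.2165, 0.2124]
tool_rot: [0.016, 1.0, 0.001, -0.001]
ft_force: [-0.0, 0.3, -1.0]
grip_width: 0.0103
grip_force: 60.5
```

```bash
cat > tilt.py <<'E'
from h import *
U,V=np.meshgrid(np.arange(512.),np.arange(384.))
C=np.array([.5308,-.2068]);a=np.radians(-1.84);R=np.array([[np.cos(a),-np.sin(a)],[np.sin(a),np.cos(a)]])
F=[]
for i in range(6):
    p,d=save('scene','s5'); F.append(np.where(d>0,d,np.nan))
o=status.get_obs();print(np.round(o['position'],4),o['tool_rot'],np.round(o['ft_force'],2)); T=np.array(o['position'])
W=world('scene',U,V,np.nanmedian(F,0)); L=(W[...,:2]-C)@R*1e3; z=W[...,2]*1e3
for yc in (42,24,6,-12,-30,-48):
    k=(abs(L[...,1]-yc)<6)&(abs(L[...,0]-3)<14)&(z>52)&(z<80)&(p.min(2)>120)
    print(yc,[(int((q:=k&(L[...,0]>=lo)&(L[...,0]<lo+4)).sum()),np.round(np.median(z[q]),1)) for lo in range(-11,15,4)])
r=W-T; k=(abs(r[...,1])<.02)&(r[...,2]>-.065)&(r[...,2]<-.008)&(r[...,0]>-.03)&(r[...,0]<.07)
A=W[k];u,s,vt=np.linalg.svd(A-A.mean(0));e=vt[0]*np.sign(vt[0][2]);print(len(A),A.mean(0)-T,e,np.degrees(np.arccos(e[2])),s)
# tip pixel: dark vs bg diff
a0=np.load('pics/s0.npz')['p'].astype(int).mean(2); df=(p.astype(int).mean(2)-a0)
for th in(30,32,33,34,36):
    t=np.radians(th); s_=.135; ph=np.radians(178.1)
    tip=T+np.array([0,0,.019])+ (s_-.003)*np.array([-np.sin(t)*np.cos(ph),-np.sin(t)*np.sin(ph),-np.cos(t)])
    print(th,proj('scene',tip).round(1))
c=proj('scene',T+np.array([.0668,-.002,-.0956])).astype(int)
print('origin',c-[8,6]); print(df[c[1]-6:c[1]+12,c[0]-8:c[0]+10].astype(int))
E
python3 tilt.py
```

```text
[ 0.4716 -0.2168  0.2125] [ 1.64143329e-02  9.99865068e-01  3.69214664e-04 -5.27676228e-04] [ 0.32  1.05 -0.01]
42 [(2, np.float64(68.1)), (7, np.float64(67.7)), (5, np.float64(67.0)), (6, np.float64(65.5)), (7, np.float64(63.7)), (5, np.float64(63.5)), (3, np.float64(63.6))]
24 [(1, np.float64(68.2)), (6, np.float64(67.2)), (7, np.float64(65.3)), (7, np.float64(63.8)), (8, np.float64(62.6)), (5, np.float64(62.4)), (2, np.float64(62.6))]
6 [(0, np.float64(nan)), (7, np.float64(61.8)), (7, np.float64(59.8)), (7, np.float64(58.4)), (5, np.float64(58.2)), (6, np.float64(57.9)), (3, np.float64(58.2))]
-12 [(0, np.float64(nan)), (8, np.float64(73.9)), (6, np.float64(71.8)), (6, np.float64(70.5)), (6, np.float64(69.4)), (6, np.float64(68.9)), (4, np.float64(69.9))]
-30 [(2, np.float64(65.1)), (5, np.float64(66.0)), (9, np.float64(64.1)), (6, np.float64(62.8)), (6, np.float64(62.4)), (7, np.float64(61.9)), (3, np.float64(61.8))]
-48 [(1, np.float64(72.8)), (8, np.float64(72.2)), (8, np.float64(70.7)), (8, np.float64(69.2)), (6, np.float64(68.7)), (5, np.float64(68.5)), (5, np.float64(68.7))
[... 900 characters left out ...]
  2  -5  11]
 [  3   6   9   6   5   6   7   7  11  -5 -17  12   9   9   5   6   6   6]
 [  7   4   7   8   5   7   9   7   8  11  11   9   8  10   8   7   5   2]
 [  4  10   6   7   8   7   7   1   6   3  15   6   2   3   7   6   9   3]
 [  8   7   7   6   7   8  -3 -25  -1   0  19  14  -1   0   7   7   8  11]
 [  9   7   7   4  10   2 -19   2  -1   0   0  23   4   4   7   9   8   6]
 [  6   2   5   9   9   1 -24  10   3  -4  -3   2  15 -12   9  11   6   7]
 [  8   6   8   7   8  11   5   6  10   0   4  13  10 -25 -44   2   4   6]
 [ 11   8   9   7   4  -4  11 -12 -23   4  15   9   3   1 -20  25   6   9]
 [  8   8   5   6   4 -22  12   9   7  23  13  11   2  90 130  58   3   4]]
  return _methods._mean(a, axis=axis, dtype=dtype,
  ret = ret.dtype.type(ret / rcount)
```

Rocker 4 now has the same profile as the others, with its near end at 73.9 mm and its far end at 68.9 mm, and the other five are unchanged. The stylus turned only 1–2° in the grip. I return it to the rest.

Emit:
{"method": "arm_command", "body": {
  "deltas": [-1,-0.0048,0.02,-0.01,0,-1,-0.0096,0.0399,-0.01,0,-1,-0.0096,0.0399,0,0,-1,-0.0096,0.0399,0,0,-1,-0.0096,0.0399,0,0,-1,-0.0096,0.0399,0,0,-1,-0.0096,0.0399,0,0,-1,-0.0096,0.0399,0,0,-1,-0.0096,0.0399,0,0,-1,-0.0096,0.0399,0,0,-1,-0.0048,0.02,0,0,-1,0,0,0,-0.15]
}}

```text
time: 15.15
position: [0.5809, 0.1799, 0.2326]
tool_rot: [-0.062, 0.998, -0.0, -0.0]
ft_force: [0.2, -0.1, -0.8]
grip_width: 0.0105
grip_force: 60.5
```

Emit:
{"method": "arm_command", "body": {
  "deltas": [-1,0,0,0,-0.15,-1,0,0,0,-0.149,-1,0,0,0,0,-1,0,0,0,0,-1,0,0,0,0,-1,0,0,0,0]
}}

```text
time: 15.9
position: [0.5809, 0.1786, 0.2331]
tool_rot: [-0.206, 0.978, -0.0, -0.0]
ft_force: [-0.9, -0.3, -0.1]
grip_width: 0.0106
grip_force: 60.5
```

```bash
python3 - <<'E'
from h import *
im=[]
o=status.get_obs(); T=np.array(o['position']);q=o['tool_rot'];yaw=2*np.arctan2(q[1],q[0]);print(T,np.degrees(yaw),q,o['ft_force'])
X=np.array([np.cos(yaw),np.sin(yaw),0]);Y=np.array([np.sin(yaw),-np.cos(yaw),0])
g=np.array([.5806,.1787,.1146])-T;print('to go tx,ty,tz',g@X,g@Y,-g[2])
U,V=np.meshgrid(np.arange(512.),np.arange(384.))
F=[]
for i in range(6):
    p,d=save('scene','s6'); F.append(np.where(d>0,d,np.nan))
W=world('scene',U,V,np.nanmedian(F,0))
r=W-T; a=-(r@X); b=r@Y; k=(abs(b)<.015)&(r[...,2]>-.065)&(r[...,2]<-.008)&(a>-.02)&(a<.06)
A=np.c_[a[k],b[k],r[k][:,2]]; u,s,vt=np.linalg.svd(A-A.mean(0),full_matrices=False);print(len(A),A.mean(0),vt[0],'tilt',np.degrees(np.arccos(abs(vt[0][2]))))
for th in (30,32,34):
    t=np.radians(th);print(th,proj('scene',T+[0,0,.019]+.132*(-X*np.sin(t)-[0,0,np.cos(t)])))
c=proj('scene',T-X*.04-[0,0,.05]).astype(int)-[50,50];print(c)
cv2.imwrite('pics/c6.png',cv2.resize(p[c[1]:c[1]+110,c[0]:c[0]+110,::-1],(600,600),interpolation=cv2.INTER_CUBIC))
E
```

```text
[0.58088145 0.17863224 0.23306113] 203.8065191611065 [-2.06259853e-01  9.78497252e-01 -2.76088122e-05 -2.51947588e-05] [-0.91683379 -0.25026443 -0.14823861]
to go tx,ty,tz 0.00023014906659062654 0.00017560440924797068 0.11846113025813239
90 [ 0.03765346 -0.00483094 -0.03498069] [ 0.52424157  0.01489739 -0.85143928] tilt 31.63143986021037
30 [312.52873072 177.60062176]
32 [314.01698025 177.33073111]
34 [315.48964606 177.01936856]
[255 114]
```

View pics/c6.png

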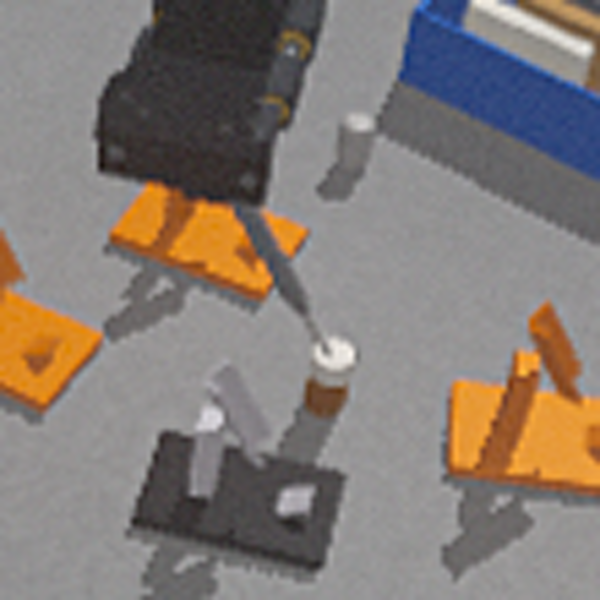

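The scene shows the stylus held clear of the rest, with its tip at crop (328,345), or px (315.1,177.2). The black rest's groove and foot are empty at crop (240,410) and (295,503). I'll compare the tilt with the saved pre-press frames before laying it down.

```bash
python3 - <<'E'
from h import *
U,V=np.meshgrid(np.arange(512.),np.arange(384.))
def tilt(fn,T,yaw):
    f=np.load('pics/%s.npz'%fn); W=world('scene',U,V,np.where(f['d']>0,f['d'],np.nan)); T=np.array(T); yaw=np.radians(yaw)
    X=np.array([np.cos(yaw),np.sin(yaw),0]);Y=np.array([np.sin(yaw),-np.cos(yaw),0])
    r=W-T;a=-(r@X);b=r@Y;k=(abs(b)<.015)&(r[...,2]>-.065)&(r[...,2]<-.008)&(a>-.02)&(a<.06)
    # pixel direction of handle: gray dark pixels; use pixel PCA
    A=np.c_[U[k],V[k]]; vt=np.linalg.svd(A-A.mean(0),full_matrices=False)[2][0]
    B=np.c_[a[k],r[k][:,2]]; v3=np.linalg.svd(B-B.mean(0),full_matrices=False)[2][0]
    out=[]
    for th in(30,33):
        t=np.radians(th); g=T+[0,0,.019]; P=[proj('scene',g+s*(-X*np.sin(t)-[0,0,np.cos(t)])) for s in(.03,.085)]; D=P[1]-P[0]; out.append(round(np.degrees(np.arctan2(D[1],D[0])),2))
    print(fn,k.sum(),'3D tilt',np.degrees(np.arctan2(abs(v3[0]),abs(v3[1]))).round(2),'px dir',np.degrees(np.arctan(vt[1]/vt[0])).round(2),'pred 30/33',out)
tilt('scene1',[.4725,-.2185,.2146],178.1)
tilt('scene2',[.4737,-.2172,.1828],178.1)
tilt('scene3',[.4735,-.2171,.167],178.1)
tilt('scene4',[.4716,-.217,.165],178.1)
tilt('s5',[.4716,-.2168,.2125],178.1)
tilt('s6',[.5809,.1786,.2331],203.8)
E
```

```text
scene1 133 3D tilt 30.08 px dir 58.97 pred 30/33 [np.float64(58.47), np.float64(57.65)]
scene2 120 3D tilt 30.32 px dir 57.84 pred 30/33 [np.float64(58.38), np.float64(57.56)]
scene3 117 3D tilt 32.13 px dir 57.86 pred 30/33 [np.float64(58.32), np.float64(57.5)]
scene4 121 3D tilt 32.56 px dir 57.37 pred 30/33 [np.float64(58.3), np.float64(57.48)]
s5 133 3D tilt 31.63 px dir 58.25 pred 30/33 [np.float64(58.51), np.float64(57.68)]
s6 89 3D tilt 31.92 px dir 59.47 pred 30/33 [np.float64(61.92), np.float64(58.91)]
```

Emit:
{"method": "arm_command", "body": {
  "deltas": [-1,0.001,0,0.02,0,-1,0,0,0.035,0,-1,0,0,0.03,0,-1,0,0,0.02,0,-1,0,0,0.008,0,-1,0,0,0.003,0,-1,0,0,0,0,-1,0,0,0,0]
}}

```text
time: 17.2
position: [0.5806, 0.1784, 0.118]
tool_rot: [-0.207, 0.978, -0.0, 0.001]
ft_force: [0.4, -0.8, -0.9]
grip_width: 0.0106
grip_force: 60.5
```

Emit:
{"method": "arm_command", "body": {
  "deltas": [-1,0,0,0.001,0,-1,0,0,0.0012,0,-1,0,0,0,0,-1,0,0,0,0]
}}

```text
time: 17.7
position: [0.58, 0.1783, 0.1148]
tool_rot: [-0.207, 0.978, 0.0, -0.0]
ft_force: [-0.6, -0.8, -0.2]
grip_width: 0.0107
grip_force: 60.5
```

Emit:
{"method": "arm_command", "body": {
  "deltas": [-1,0,0,0.0007,0,-1,0,0,0,0]
}}

```text
time: 17.95
position: [0.5801, 0.1784, 0.1142]
tool_rot: [-0.207, 0.978, -0.0, 0.0]
ft_force: [-0.1, 0.4, 0.4]
grip_width: 0.0105
grip_force: 60.4
```

Emit:
{"method": "arm_command", "body": {
  "deltas": [-1,0,0,0.0007,0,-1,0,0,0,0]
}}

```text
time: 18.2
position: [0.5801, 0.1784, 0.1139]
tool_rot: [-0.207, 0.978, -0.0, 0.0]
ft_force: [-1.0, -0.0, 2.8]
grip_width: 0.0104
grip_force: 60.4
```

Emit:
{"method": "arm_command", "body": {
  "deltas": [-1,0,0,0,0,-1,0,0,0,0,-1,0,0,0,0,-1,0,0,0,0],
  "newtons": 3
}}

```text
time: 18.7
position: [0.5801, 0.1783, 0.1136]
tool_rot: [-0.207, 0.978, -0.0, 0.0]
ft_force: [-0.9, 0.4, 5.3]
grip_width: 0.0117
grip_force: 3.0
```

Emit:
{"method": "arm_command", "body": {
  "deltas": [-0.7,0,0,0,0,-0.6,0,0,0,0,-0.5,0,0,0,0,-0.3,0,0,0,0,-0.1,0,0,0,0,-0.1,0,0,0,0]
}}

```text
time: 19.45
position: [0.58, 0.1783, 0.1134]
tool_rot: [-0.207, 0.978, -0.0, -0.0]
ft_force: [-0.0, 0.4, 0.5]
grip_width: 0.0371
grip_force: 0.0
```

Emit:
{"method": "arm_command", "body": {
  "deltas": [-0.1,0,0,-0.02,0,-0.1,0,0,-0.04,0,-0.1,0,0,-0.05,0,-0.1,-0.03,0.04,-0.02,0,-0.1,-0.0,0.06,0,0,-0.1,0,0.06,0,0,-0.1,0,0,0,0]
}}

```text
time: 20.32
position: [0.5401, 0.3407, 0.2435]
tool_rot: [-0.21, 0.978, 0.001, -0.0]
ft_force: [0.1, -0.7, -0.0]
grip_width: 0.0394
grip_force: 0.0
```

```bash
python3 - <<'E'
from h import *
U,V=np.meshgrid(np.arange(512.),np.arange(384.))
c=np.array([.6143,.1935]);b=np.radians(23.9);dx=np.array([np.cos(b),np.sin(b)]);foot=np.append(c+.03*dx,.016);e=np.append(-.5*dx,.866)
for n in('top','scene'):
    for fn in(n[0]+'0',None):
        if fn is None:
            fn=n+'7'; save(n,fn)
        f=np.load('pics/%s.npz'%fn); W=world(n,U,V,np.where(f['d']>0,f['d'],np.nan)); r=W-foot; s=r@e; q=r-s[...,None]*e
        k=(s>.108)&(s<.175)&(np.linalg.norm(q,axis=-1)<.025)
        nx=np.append(dx*.866,.5); ny=np.append([-dx[1],dx[0]],0)
        A=np.c_[s[k],(q@nx)[k],(q@ny)[k]]; print(fn,k.sum(),'normal,side offs mm',np.median(A[:,1:],0)*1e3,'slopes deg',np.degrees([np.polyfit(A[:,0],A[:,i],1)[0] for i in(1,2)]),'smax',np.percentile(A[:,0],97),'px',U[k].mean(),V[k].mean())
f=[np.load('pics/%s.npz'%x)['p'][160:220,264:344,::-1] for x in('s0','scene7')]
g=[np.load('pics/%s.npz'%x)['p'][146:206,142:222,::-1] for x in('t0','top7')]
cv2.imwrite('pics/c7.png',cv2.resize(np.vstack([np.hstack(f),np.hstack(g)]),(800,600),interpolation=cv2.INTER_CUBIC))
print(status.get_obs()['position'])
E
```

```text
t0 72 normal,side offs mm [5.37751903 0.91850358] slopes deg [-4.6933773   1.22269745] smax 0.16073299986448908 px 181.27777777777777 183.52777777777777
top7 77 normal,side offs mm [4.2912594  0.80565017] slopes deg [-4.82448638  0.06826373] smax 0.16102698342733776 px 181.4805194805195 183.80519480519482
s0 67 normal,side offs mm [ 6.47300065 -5.05460496] slopes deg [-0.98399214  1.217374  ] smax 0.159044566443738 px 290.5820895522388 174.08955223880596
scene7 68 normal,side offs mm [ 4.51081299 -5.40040754] slopes deg [-2.83318436  2.51444514] smax 0.15863945656089753 px 290.0882352941176 174.10294117647058
[0.54230485 0.3372613  0.24338155]
```

View pics/c7.png

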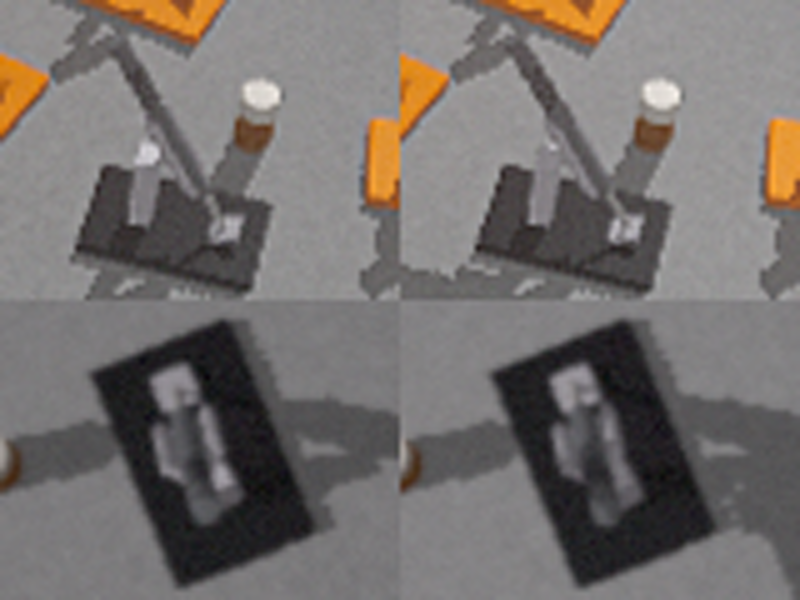

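Before (left) and after (right) look nearly the same: the stylus lies in the groove with its tip on the foot. It leans about 1–2° flatter than at the start, with the tip at scene crop (622,222) against (618,222) before. I'll seat it by gently pushing the handle into the V with the shut fingers, at a point within the groove's span.

Emit:
{"method": "arm_command", "body": {
  "deltas": [-1,-0.0132,-0.0401,0,0,-1,-0.0132,-0.0401,0,0,-1,-0.0132,-0.0401,0,0,-1,-0.0132,-0.0401,0,0,-1,0,0,0,0,-1,0,0,0,0,-1,0,0,0,0,-1,0,0,0,0]
}}

```text
time: 21.42
position: [0.6552, 0.2123, 0.2436]
tool_rot: [-0.207, 0.978, 0.0, -0.0]
ft_force: [0.5, -0.4, 1.6]
grip_width: 0.0008
grip_force: 0.0
```

```bash
python3 - <<'E'
from h import *
o=status.get_obs(); T=np.array(o['position']);q=o['tool_rot'];yaw=2*np.arctan2(q[1],q[0]);print(T,np.degrees(yaw),o['grip_width'])
b=np.radians(23.9);dx=np.array([np.cos(b),np.sin(b)]);r=T[:2]-[.6417,.2057];print('along rest x',r@dx,'side',r@[-dx[1],dx[0]])
E
```

```text
[0.65519124 0.21227242 0.24359467] 203.91700299408973 0.0007834249515166747
along rest x 0.014997179296119581 side 0.0005429995268538413
```

Emit:
{"method": "arm_command", "body": {
  "deltas": [-1,0,0,0.035,0,-1,0,0,0.045,0,-1,0,0,0.045,0,-1,0,0,0.035,0,-1,0,0,0.0196,0,-1,0.01,0,0,0,-1,0.008,0,0,0,-1,0.004,0,0,0,-1,0,0,0,0]
}}

```text
time: 22.55
position: [0.6361, 0.2025, 0.0652]
tool_rot: [-0.207, 0.978, -0.0, 0.001]
ft_force: [0.0, -0.6, 0.2]
grip_width: 0.0007
grip_force: 0.0
```

Emit:
{"method": "arm_command", "body": {
  "deltas": [-1,0.001,0,0,0,-1,0.001,0,0,0,-1,0,0,0,0]
}}

```text
time: 22.92
position: [0.6343, 0.2018, 0.064]
tool_rot: [-0.207, 0.978, -0.0, 0.0]
ft_force: [0.8, -1.0, -0.7]
grip_width: 0.0003
grip_force: 0.3
```

Emit:
{"method": "arm_command", "body": {
  "deltas": [-1,0.001,0,0,0,-1,0,0,0,0]
}}

```text
time: 23.18
position: [0.6335, 0.2014, 0.0639]
tool_rot: [-0.207, 0.978, -0.0, 0.0]
ft_force: [1.9, 0.4, -0.0]
grip_width: 0.0001
grip_force: 0.5
```

Emit:
{"method": "arm_command", "body": {
  "deltas": [-1,0.0007,0,0,0,-1,0,0,0,0]
}}

```text
time: 23.42
position: [0.6331, 0.2012, 0.0641]
tool_rot: [-0.207, 0.978, 0.0, 0.001]
ft_force: [2.7, 1.3, 0.3]
grip_width: 0.0005
grip_force: 1.1
```

Emit:
{"method": "arm_command", "body": {
  "deltas": [-1,0.0007,0,0,0,-1,0,0,0,0]
}}

```text
time: 23.68
position: [0.6328, 0.2011, 0.0642]
tool_rot: [-0.207, 0.978, 0.0, 0.001]
ft_force: [4.0, 1.7, -0.7]
grip_width: 0.0005
grip_force: 1.9
```

Emit:
{"method": "arm_command", "body": {
  "deltas": [-1,-0.002,0,0,0,-1,-0.008,0,0,0,-1,-0.02,0,0,0,-1,-0.01,0,-0.03,0,-1,0,0,-0.045,0,-1,0,0,-0.045,0,-1,0,0,-0.045,0,-1,0.02,0.05,-0.015,0,-1,0.02,0.05,0,0,-1,0.02,0.05,0,0,-1,0,0,0,0]
}}

```text
time: 25.05
position: [0.5482, 0.3322, 0.2434]
tool_rot: [-0.209, 0.978, -0.0, -0.003]
ft_force: [-0.6, 0.8, -0.6]
grip_width: 0.0002
grip_force: 0.0
```

```bash
python3 - <<'E'
from h import *
U,V=np.meshgrid(np.arange(512.),np.arange(384.))
c=np.array([.6143,.1935]);b=np.radians(23.9);dx=np.array([np.cos(b),np.sin(b)]);foot=np.append(c+.03*dx,.016);e=np.append(-.5*dx,.866)
for n in('top','scene'):
    for fn in(n[0]+'0',n+'7',n+'8'):
        if fn[-1]=='8': save(n,fn)
        f=np.load('pics/%s.npz'%fn); W=world(n,U,V,np.where(f['d']>0,f['d'],np.nan)); r=W-foot; s=r@e; q=r-s[...,None]*e
        k=(s>.108)&(s<.175)&(np.linalg.norm(q,axis=-1)<.025)
        nx=np.append(dx*.866,.5); ny=np.append([-dx[1],dx[0]],0)
        A=np.c_[s[k],(q@nx)[k],(q@ny)[k]]; print(fn,k.sum(),np.median(A[:,1:],0)*1e3,'deg',np.degrees([np.polyfit(A[:,0],A[:,i],1)[0] for i in(1,2)]),'px',U[k].mean(),V[k].mean())
f=[np.load('pics/%s.npz'%x)['p'][160:220,264:344,::-1] for x in('s0','scene8')]
g=[np.load('pics/%s.npz'%x)['p'][146:206,142:222,::-1] for x in('t0','top8')]
cv2.imwrite('pics/c8.png',cv2.resize(np.vstack([np.hstack(f),np.hstack(g)]),(800,600),interpolation=cv2.INTER_CUBIC))
# rockers in the end + bystanders
d=abs(np.load('pics/scene8.npz')['p'].astype(int)-np.load('pics/s0.npz')['p']).max(2); print([(n,int(d[v-8:v+8,u-8:u+8].mean())) for n,u,v in(('vial',315,184),('pencil',245,222),('jar',304,273),('dish',326,239),('box',240,338),('cap',218,255))])
print(status.get_obs()['position'])
E
```

```text
t0 72 [5.37751903 0.91850358] deg [-4.6933773   1.22269745] px 181.27777777777777 183.52777777777777
top7 77 [4.2912594  0.80565017] deg [-4.82448638  0.06826373] px 181.4805194805195 183.80519480519482
top8 76 [5.00612068 1.12469141] deg [-4.81750953  0.76366759] px 181.27631578947367 183.56578947368422
s0 67 [ 6.47300065 -5.05460496] deg [-0.98399214  1.217374  ] px 290.5820895522388 174.08955223880596
scene7 68 [ 4.51081299 -5.40040754] deg [-2.83318436  2.51444514] px 290.0882352941176 174.10294117647058
scene8 66 [ 5.79275905 -4.46139661] deg [-0.70314714  1.78705077] px 290.5 174.0
[('vial', 7), ('pencil', 6), ('jar', 5), ('dish', 7), ('box', 6), ('cap', 17)]
[0.55196176 0.32993796 0.24348202]
```

View pics/c8.png

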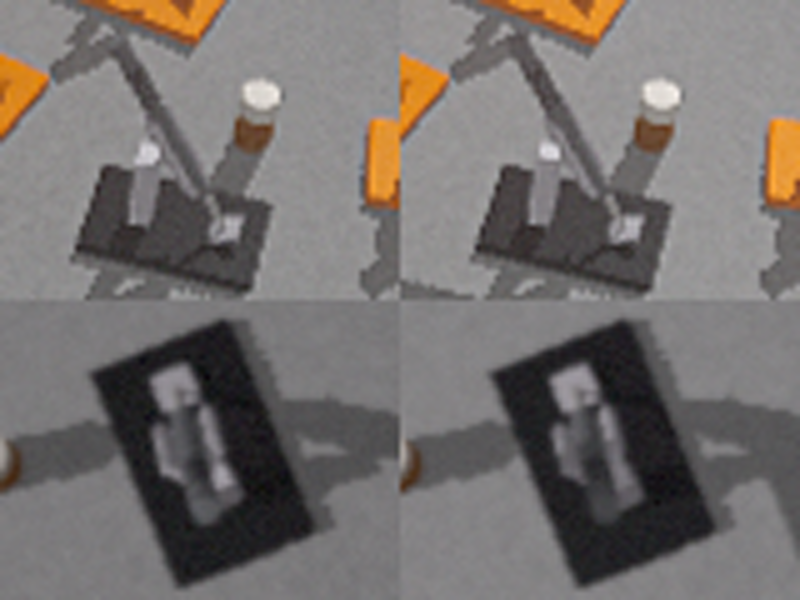

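The stylus now matches its starting pose within noise (290.5,174.0 against 290.6,174.1) and sits in the groove with its tip on the foot. The vial, pencil, jar, dish and slide box show no change. The patch around the lens cap differs a bit more; nothing came near it and the arm's shadow has moved, so I take it for shadow.

```bash
python3 -c "
from rig import order; print(order.hand_in())"
```

```text
the job is handed in; nothing more can be done
None
```

I pressed the fourth rocker from the +y end home until it landed at about 9 N, left the other five as they were, laid the stylus back in its rest, and handed the job in at about 25 s.

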